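Find the fuller of two sugar tins in a hasped box and hold it up

TASK

Swing the hasp off the catch of the wooden tin box, open its lid all the way, and bring out the two sugar tins one at a time, feeling how heavy each one is: set the first down gently and upright on the tray before you lift the second out. Finish still holding the heavier (fuller) tin in the gripper, upright and still, at least 12 cm up over the tray and touching nothing else, with the lighter tin standing upright on the tray by itself. Keep the tins upright throughout, do not drop them, do not force the lid against the hasp, and leave the mug, jug, herb pot and bowl where they are.

Things in the scene. Friction and masses are not known exactly. Their poses are not given: they have to be found in the camera images.
- box: Wooden tin box, fixed, 140 (its x) by 260 (its y) mm. Origin: centre of its underside; its -x face is the front, facing the robot within 0.25 rad. Lower part 72 mm high, walls and floor 8 mm thick; the lid adds 34 mm (106 mm closed). Both tins stand inside, 53 mm either side of its middle along its y (up to 4 mm off), their tops 96 mm above the table.
- hasp (a joint): Angle of the hasp, a slotted steel strap 24 mm wide, hinged on the middle of the box's front wall about the box's y. 0: upright, over the catch on the lid's front. Grows as the strap's top swings away from the box (towards the box's -x) and down, to a stop at 2.1. Light, slightly stiff hinge: stays put at 0, drops of itself to the stop when let go beyond about 0.6.
- hasp_lip (a point): Centre of the hasp's lip, the strap's last 24 mm: 24 mm wide along the box's y, 3 mm thick, bent 45 degrees outward and up, so that its two side edges can be pinched from above. At hasp angle 0 it lies 15 mm in front of the box's front face, 107 mm above the table (upper edge at 115 mm, lid top at 106 mm). Moves with the hasp on a 56 mm radius about hasp_hinge.
- hasp_hinge (a point): Fixed point in the middle of the hasp's hinge axis: 5 mm in front of the box's front face, 52 mm above the table. Axes as the box's.
- lid (a joint): Angle of the lid, hinged on the lower part's rear (+x) upper edge about the box's y. 0: shut; grows as its front edge rises, to a stop at 1.9 (fully open, leaning back). Lid 0.35 kg, hinge slightly stiff; let go below 1.1 it falls shut, above 1.4 it falls open to the stop of itself. Open, its upper edge is 205 mm above the table, 45 to 80 mm behind the hinge.
- lid_knob (a point): Grip point of the lid's round wooden knob: head 26 mm in diameter, knob 28 mm tall, on the lid's middle line 28 mm behind its front edge. The point is on the knob's axis 18 mm above the lid's top (124 mm above the table when shut). Moves with the lid on a 123 mm radius about lid_hinge.
- lid_hinge (a point): Fixed point in the middle of the lid's hinge axis: on the box's rear outer face, 72 mm above the table. Axes as the box's.
- tin_a: One of two outwardly identical plain closed metal tins, upright cylinder 58 mm in diameter, 88 mm tall. Origin: centre of its underside, z up its axis. One tin is nearly empty (0.08 to 0.12 kg), the other well filled (0.26 to 0.36 kg); which is which is not visible, and either may stand in either place.
- tin_b: The other tin, of the same make and size (58 mm in diameter, 88 mm tall; origin: centre of its underside, z up its axis).
- tray: Grey serving tray with a scalloped rim, fixed to the table, 220 (its x) by 280 (its y) mm outside, rim 24 mm high at the crests and 5 mm thick. Origin: centre of its underside; inner floor 5 mm above the table. The mug stands on it 60 mm to the +x of its centre; the -x half of the tray is free.
- mug: White mug on the tray, 72 mm in diameter at the rim, 78 mm tall, handle on its side. Origin at the centre of its underside. Not to be moved.
- jug: Pale grey insulated jug with black stopper, 132 mm in diameter at the foot, 202 mm tall, handle to one side reaching 100 mm from its axis. Stands well to the robot's right. Origin at the centre of its underside. Not to be moved.
- herb_pot: Terracotta pot 90 mm in diameter, 75 mm tall, with a herb up to 140 mm high, to the robot's right. Origin at the centre of its underside. Not to be moved.
- bowl: Blue bowl 124 mm in diameter, 50 mm tall, well to the robot's left. Origin at the centre of its underside. Not to be moved.

How it is judged:
By the outcome, as a careful person would: the job done as asked, in the order asked, and still so for the second after the job is handed in, while the arm keeps its last pose, push and grip.
It also fails if it takes over 72 s, if anything falls off the work surface, if the arm or the gripper's body presses on something with over 40 N, if the wrist force passes 120 N, or if a joint passes its speed limit or range.

ROBOT

A 6-joint arm with a two-finger parallel gripper is mounted at the origin on the work surface. World frame = base frame: x ahead of the robot, y to its left, z up, the work surface at z = 0. Lengths are in m, angles in rad, forces in N, time in s.
With the tool pointing down it reaches from about 0.225 to 0.875 m from the base axis. Payload 3.4 kg.
Tool frame: the origin (TCP) lies at the very end of the fingers, on their centre line; the grasp point (between the pads) lies behind it (manip.grasp_offset is the z of the grasp point in the tool frame, in m); z points along the fingers, y is the line along which they close (so a half turn about z gives the same grasp; the last joint's range is limited). The gripper opens to 85 mm and grips with 20 to 120 N. Pads are 22 mm wide; open, the fingers measure 114 mm over their backs; the gripper's body (76 mm by 85 mm) begins 54 mm behind the grasp point. The pads swing forward as they close: fully open they stand 13 mm farther back than shut.
Start: joints at [1.175, 0.276, 1.505, -0, 1.361, -0.121], TCP at [0.156, 0.553, 0.231] pointing down, gripper open.
Joint ranges: [-2.89, 2.89], [-0.75, 2.08], [0.22, 2.7], [-1.18, 4.32], [0.11, 2.71], [-2.7, 2.7]. Speed limits (rad/s): [2.57, 2.57, 3.14, 3.14, 3.14, 3.14].

INTERFACE

Orientations are given as a unit quaternion [w, x, y, z].
In Python, from rig import manip gives the robot as it stands.
- The arm moves only by the shell command python3 -m pendant 'ROWS' [FORCE]. ROWS is JSON, a list of rows, each an object of numbers: "dx", "dy", "dz": the shift along the tool's x, y, z in m; "rx", "ry", "rz": the turn, a rotation vector about the tool's x, y, z in degrees; "hand": the finger opening in m, from 0 to 0.0854. In form: [{"dx": .., "dy": .., "dz": .., "rx": .., "ry": .., "rz": .., "hand": ..}, ...]. A call has 1 to 12 rows; each row shifts and turns the commanded pose from where the row before left it, along the tool's axes as they then stand; what a row does not reach is not made up. A row lasts 1/12 s, in which the tool goes at most 41.7 mm and 7.16 degrees, less where a joint would pass 70% of its speed; a pose out of reach is approached as far as the arm can. A call is refused whole if a number of a shift passes 0.0417 or a number of a turn 7.16, either way. A call with a gripper value outside its range is refused whole. The fingers move at their own pace and stop on an object; FORCE is the grip in N (left out, the last holds). Time passes only in rows, so rows that do not move let the fingers close. It gives the time, the measured TCP pose, the force, the opening and the grip force at its end, in the units of the state.
- manip.get_state(): the state, without advancing time (a new reading comes with each control period).
- manip.get_image(name): name is "scene" or "top" or "wrist"; returns a dict with "frame" (480x640x3 uint8, red, green, blue), "fx", "fy", "cx", "cy" (pixels), "position" and "attitude" of the camera in the world; the wrist camera has in their place "mount" (4x4, takes a point from camera to tool coordinates, whose origin is the TCP and whose axes are the flange's). Camera axes: x right, y up, looking along -z (the intrinsics and any distortion apply to the point x, -y, -z); pixel columns grow to the right and rows downward; lengths in m; the calibration is good to about 2 mm. A picture is of the moment at which its call begins: read the wrist's pose just before it. There is no depth.
- manip.sign_off(): hands the job in; it is judged then, once.
The state is a dict: "clock": time; "qpos": joint angles; "qd": joint speeds; "effort": joint torques, N m; "position": TCP position; "ee_rot": TCP orientation; "contact_force": force on the tool from outside, world axes, zero at the start; "moment": the same for the moment, N m; "width": finger opening in m; "gripper_force": force on a finger pad.
Only numpy, scipy, OpenCV 4.12 (cv2) and the standard library are available. Lean on these libraries where they do the work, as an engineer would, in place of code of your own. Each camera call takes 0.05 s, during which the arm holds its last target. There are 200 camera calls.

## Working session

There is one attempt and no reset: what is moved stays moved. The work goes in short steps, Python scripts to look and compute and a shell command to move; the robot and the scene stay as the last step left them, time stands still between calls to the robot, and variables do not carry over. Pictures are saved under pics/ and viewed, at most 10 in all, crops included, and the job is handed in when it is done.

```bash
ls; mkdir -p pics; python3 - <<'E'
from rig import manip
import cv2,numpy as np
s=manip.get_state();print(s);print(manip.grasp_offset)
for n in("top","scene"):
    i=manip.get_image(n);cv2.imwrite(f"pics/{n}0.png",i["frame"][:,:,::-1])
    print({k:v for k,v in i.items() if k!="frame"})
    np.save(f"pics/{n}0.npy",i,allow_pickle=True)
i=manip.get_image("wrist");print(i["mount"])
E
```

```text
pics
{'clock': 0.0, 'qpos': array([ 1.17499378e+00,  2.76598268e-01,  1.50613406e+00, -4.31660126e-05,
        1.36069507e+00, -1.20975313e-01]), 'qd': array([-0.00065619,  0.00153809, -0.00196302,  0.00094355, -0.0009633 ,
        0.00032924]), 'effort': array([ 1.04969176e-04, -4.16781557e+01, -2.45806521e+01,  5.22941482e-04,
        1.12207088e-02, -1.89099484e-05]), 'position': array([0.15584488, 0.55292799, 0.23043747]), 'ee_rot': array([-2.14006013e-04,  1.36977036e-01,  9.90573798e-01, -8.92309590e-04]), 'contact_force': array([-0.70996085,  0.72086813, -1.2441481 ]), 'moment': array([-0.03124383,  0.03107735,  0.03041994]), 'gripper_force': 0.0, 'width': 0.08530937276563431}
-0.0187
{'fx': 470.06088402609043, 'fy': 470.06088402609043, 'cx': 322.21859431683737, 'cy': 239.10937684579898, 'position': array([ 0.33150785, -0.01740139,  1.2222601 ]), 'attitude': array([ 0.70792417,  0.06112645, -0.0698775 , -0.70016002])}
{'fx': 529.3887003351089, 'fy': 529.3887003351089, 'cx': 312.47993831301, 'cy': 232.9292197989395, 'position': array([ 1.01227351, -0.86034853,  1.48256233]), 'attitude': array([0.92695857, 0.28940141, 0.0779093 , 0.22566519])}
[[-9.62765933e-06  9.63429778e-01  2.67960936e-01  6.80226550e-02]
 [ 9.99999860e-01  1.50914808e-04 -5.06671472e-04 -7.28275667e-05]
 [-5.28581657e-04  2.67960894e-01 -9.63429645e-01 -1.41331274e-01]
 [ 0.00000000e+00  0.00000000e+00  0.00000000e+00  1.00000000e+00]]
```

View pics/top0.png

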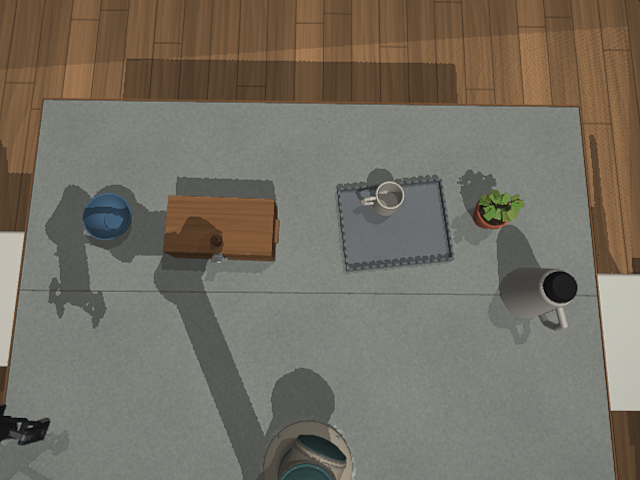

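View pics/scene0.png

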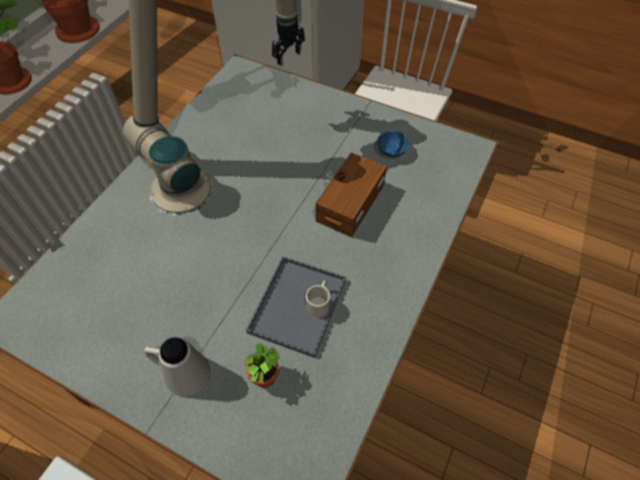

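Top view: box lid spans about (165,196)–(276,262) with the knob at (216,240) and the hasp at (218,260). The tray's corners are about (337,186), (441,178), (453,259), (346,270), and the mug is at (389,198). The scene view agrees, with the hasp on the box's robot-side face.

```bash
cat > h.py <<'E'
import numpy as np,cv2
from scipy.spatial.transform import Rotation as R
from rig import manip
def q2R(q): return R.from_quat(np.r_[q[1:],q[0]]).as_matrix()
def cam(i,st=None):
    if "mount" in i:
        T=np.eye(4);T[:3,:3]=q2R(st["ee_rot"]);T[:3,3]=st["position"];M=T@i["mount"];return M[:3,:3],M[:3,3]
    return q2R(i["attitude"]),np.array(i["position"])
def ray(i,uv,st=None):
    A,p=cam(i,st);d=A@np.array([(uv[0]-i["cx"])/i["fx"],-(uv[1]-i["cy"])/i["fy"],-1]);return p,d
def onz(i,uv,z,st=None):
    p,d=ray(i,uv,st);return p+d*(z-p[2])/d[2]
def proj(i,P,st=None):
    A,p=cam(i,st);c=A.T@(np.asarray(P)-p);return np.array([i["cx"]-i["fx"]*c[0]/c[2],i["cy"]+i["fy"]*c[1]/c[2]])
def shot(n,f=None):
    st=manip.get_state();i=manip.get_image(n)
    if f: cv2.imwrite("pics/"+f,i["frame"][:,:,::-1])
    return i,st
def load(n): return np.load(f"pics/{n}0.npy",allow_pickle=True).item()
E
python3 - <<'E'
from h import *
i=load("top");np.set_printoptions(precision=4,suppress=True)
f=i["frame"];h=cv2.cvtColor(f,cv2.COLOR_RGB2HSV)
m=((h[...,0]<18)&(h[...,1]>100)).astype(np.uint8);m[:150]=0;m[300:]=0;m[:,:140]=0;m[:,300:]=0
c=max(cv2.findContours(m,0,2)[0],key=cv2.contourArea);print(cv2.approxPolyDP(c,3,True)[:,0].tolist(), cv2.minAreaRect(c))
for uv in[(167,196),(275,199),(271,255),(164,251)]: print("lid",uv,onz(i,uv,.106))
print("knob",onz(i,(216,239),.134)); print("lip",onz(i,(218,260),.107))
t=[onz(i,uv,.024) for uv in[(337,186),(441,178),(453,259),(346,270)]];print(np.array(t),np.mean(t,0))
print("mug",onz(i,(390,197),.078),"bowl",onz(i,(107,217),.05))
E
```

```text
[[168, 197], [164, 251], [184, 257], [210, 257], [220, 252], [235, 259], [274, 260], [278, 220], [273, 199]] ((220.9034423828125, 227.6075439453125), (114.21797943115234, 61.69844055175781), 2.12109637260437)
lid (167, 196) [0.6438 0.3507 0.106 ]
lid (275, 199) [0.6398 0.0865 0.106 ]
lid (271, 255) [0.5008 0.0922 0.106 ]
lid (164, 251) [0.5075 0.3483 0.106 ]
knob [0.533  0.2196 0.134 ]
lip [0.4871 0.2181 0.107 ]
[[ 0.7002 -0.069   0.024 ]
 [ 0.7263 -0.3465  0.024 ]
 [ 0.5084 -0.3695  0.024 ]
 [ 0.4767 -0.093   0.024 ]] [ 0.6029 -0.2195  0.024 ]
mug [ 0.6566 -0.2006  0.078 ] bowl [0.6021 0.5172 0.05  ]
```

```bash
python3 -c "
import cv2
a=cv2.imread('pics/top0.png')[170:290,140:300];cv2.imwrite('pics/c1.png',cv2.resize(a,None,fx=5,fy=5,interpolation=cv2.INTER_CUBIC))"
```

```text
(no output)
```

View pics/c1.png

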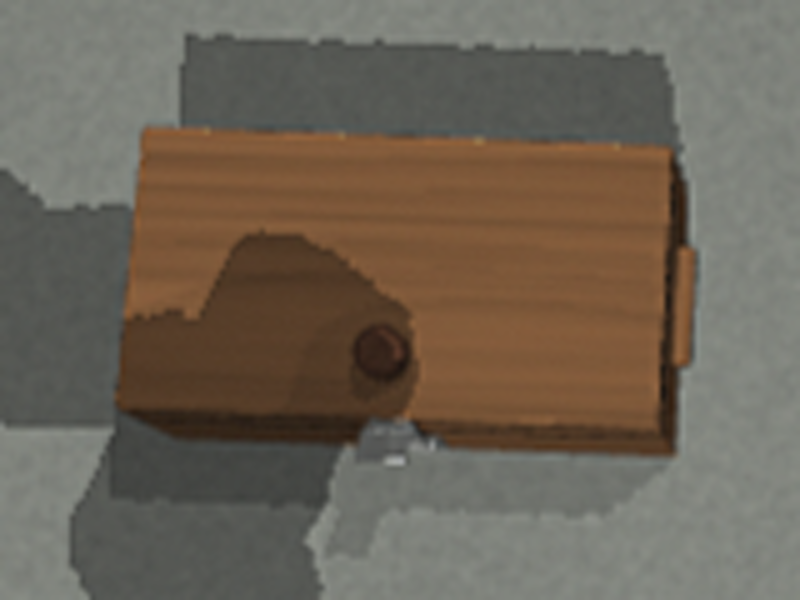

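The crop shows lid corners at about (145,128), (670,148), (660,432), (120,408), the knob at (382,350) and the hasp lip at (390,450). Box yaw is about -0.03 rad. Next I move the wrist camera over the hasp for a closer look.

```bash
python3 -m pendant '[{"rz":-6.8},{"rz":-6.8},{"dx":-0.029,"dy":-0.027},{"dx":-0.029,"dy":-0.027},{"dx":-0.029,"dy":-0.027},{"dx":-0.029,"dy":-0.027},{"dx":-0.029,"dy":-0.027},{"dx":-0.029,"dy":-0.027},{"dx":-0.029,"dy":-0.027},{"dx":-0.029,"dy":-0.027},{"dx":-0.029,"dy":-0.027},{"dx":-0.029,"dy":-0.027}]'
python3 -m pendant '[{"dx":-0.027,"dy":-0.027},{"dx":-0.013,"dy":-0.02},{},{}]'
python3 - <<'E'
from h import *
i,st=shot("wrist","w1.png");np.save("pics/w10.npy",i);np.save("pics/w1s.npy",st)
print(st["position"],st["ee_rot"],st["qpos"],i["fx"],i["cx"],i["cy"])
E
```

```text
[0.15587028 0.55306016 0.23063204] [-1.75572726e-04  1.36957445e-01  9.90576678e-01 -6.87596493e-04] [ 1.17502267e+00  2.76464220e-01  1.50583763e+00 -1.21664259e-05
  1.36071007e+00 -1.20992523e-01] 400.9515319041352 320.35942634124433 240.3076258265388invalid input
invalid input
```

View pics/w1.png

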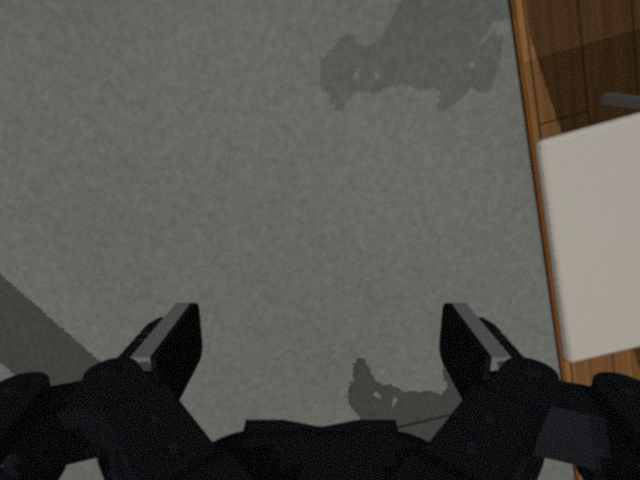

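The wrist view shows only bare table and the table edge. The camera looks to the tool's +x side (towards the robot), with the fingertips at (190,310) and (450,310). The rows were refused, so I'll try again with every key filled in.

```bash
python3 -m pendant '[{"dx":0,"dy":0,"dz":0,"rx":0,"ry":0,"rz":-6.8,"hand":0.085}]'; python3 -m pendant '[{"dx":0,"dy":0,"dz":-0.01,"rz":-6.8}]'
```

```text
clock: 0.28
position: [0.156, 0.5532, 0.231]
ee_rot: [-0.0, 0.077, 0.997, -0.0]
contact_force: [-0.2, 0.5, 0.9]
width: 0.085
gripper_force: 0.0invalid input
```

```bash
python3 -m pendant '[{"dx":0,"dy":0,"dz":-0.01,"rx":0,"ry":0,"rz":-6.8,"hand":0.085},{"dx":-0.0325,"dy":-0.0226,"dz":-0.005,"rx":0,"ry":0,"rz":0,"hand":0.085},{"dx":-0.0325,"dy":-0.0226,"dz":-0.005,"rx":0,"ry":0,"rz":0,"hand":0.085},{"dx":-0.0325,"dy":-0.0226,"dz":-0.005,"rx":0,"ry":0,"rz":0,"hand":0.085},{"dx":-0.0325,"dy":-0.0226,"dz":-0.005,"rx":0,"ry":0,"rz":0,"hand":0.085},{"dx":-0.0325,"dy":-0.0226,"dz":-0.005,"rx":0,"ry":0,"rz":0,"hand":0.085},{"dx":-0.0325,"dy":-0.0226,"dz":0,"rx":0,"ry":0,"rz":0,"hand":0.085},{"dx":-0.0325,"dy":-0.0226,"dz":0,"rx":0,"ry":0,"rz":0,"hand":0.085},{"dx":-0.0325,"dy":-0.0226,"dz":0,"rx":0,"ry":0,"rz":0,"hand":0.085},{"dx":-0.0325,"dy":-0.0226,"dz":0,"rx":0,"ry":0,"rz":0,"hand":0.085},{"dx":-0.0325,"dy":-0.0226,"dz":0,"rx":0,"ry":0,"rz":0,"hand":0.085},{"dx":-0.0325,"dy":-0.0226,"dz":0,"rx":0,"ry":0,"rz":0,"hand":0.085}]'
python3 -m pendant '[{"dx":-0.0325,"dy":-0.0226,"dz":0,"rx":0,"ry":0,"rz":0,"hand":0.06},{"dx":-0.0325,"dy":-0.0226,"dz":0,"rx":0,"ry":0,"rz":0,"hand":0.06},{"dx":-0.0325,"dy":-0.0226,"dz":0,"rx":0,"ry":0,"rz":0,"hand":0.06},{"dx":0,"dy":0,"dz":0,"rx":0,"ry":0,"rz":0,"hand":0.06},{"dx":0,"dy":0,"dz":0,"rx":0,"ry":0,"rz":0,"hand":0.06}]'
python3 - <<'E'
from h import *
i,st=shot("wrist","w2.png");np.save("pics/w20.npy",i);np.save("pics/w2s.npy",st)
print(st["position"],st["ee_rot"],st["qpos"])
E
```

```text
clock: 1.28
position: [0.5052, 0.2901, 0.2662]
ee_rot: [-0.0, 0.019, 1.0, 0.0]
contact_force: [-1.0, 1.2, 0.4]
width: 0.0851
gripper_force: 0.0
clock: 1.7
position: [0.6003, 0.2185, 0.2651]
ee_rot: [-0.001, 0.02, 1.0, -0.0]
contact_force: [-1.1, 0.5, 0.1]
width: 0.0601
gripper_force: 0.0
[0.60025304 0.21849753 0.26510311] [-7.87939787e-04  2.04570199e-02  9.99790409e-01 -1.65717786e-04] [ 2.40192007e-01  3.59135405e-01  1.29856944e+00  8.61913294e-05
  1.48549587e+00 -1.28969482e+00]
```

View pics/w2.png

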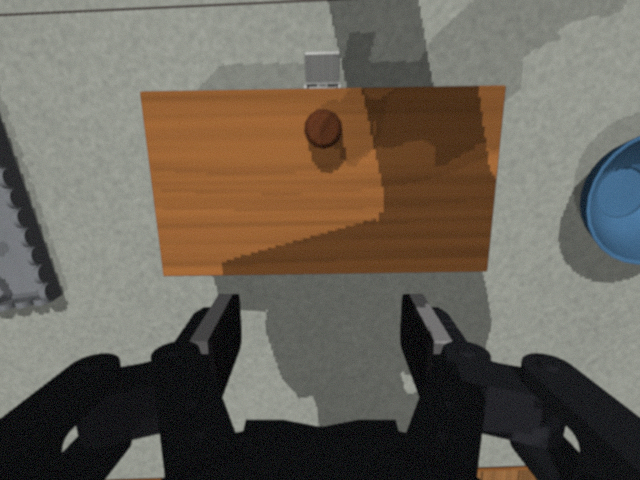

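The wrist view shows lid corners at (141,92), (505,86), (488,271), (164,275), the knob head centred at (323,128), and the hasp lip spanning columns 305–341, rows 52–82.

```bash
python3 - <<'E'
from h import *
np.set_printoptions(precision=4,suppress=True)
i=load("w2");st=np.load("pics/w2s.npy",allow_pickle=True).item()
C=np.array([onz(i,u,.106,st) for u in[(141,92),(505,86),(488,271),(164,275)]])
print(C,C.mean(0)); f=C[1]-C[0];r=C[2]-C[3];print("yaw",np.arctan2(-f[0],f[1]),np.arctan2(-r[0],r[1]),np.linalg.norm(f),np.linalg.norm(C[3]-C[0]),np.linalg.norm(C[2]-C[1]))
print("knob",onz(i,(323,128),.134,st),"lip out",onz(i,(305,52),.115,st),onz(i,(340,52),.115,st),"lip in",onz(i,(322,82),.1,st))
R_=q2R(st["ee_rot"]);print("toolx",R_[:,0],"tooly",R_[:,1],R_[:,2])
E
```

```text
[[0.5019 0.096  0.106 ]
 [0.5084 0.3522 0.106 ]
 [0.6463 0.35   0.106 ]
 [0.6391 0.0923 0.106 ]] [0.5739 0.2226 0.106 ]
yaw -0.025427006778270676 -0.027878823334183636 0.2563575471837026 0.13724897336587075 0.1378868654490637
knob [0.5317 0.2231 0.134 ] lip out [0.4823 0.2131 0.115 ] [0.4833 0.2365 0.115 ] lip in [0.4999 0.2238 0.1   ]
toolx [-0.9992  0.0409  0.0016] tooly [ 0.0409  0.9992 -0.0004] [-0.0016 -0.0003 -1.    ]
```

```bash
python3 -m pendant '[{"dx":0.038,"dy":0.0015,"dz":0.0,"rx":0,"ry":0,"rz":-0.8,"hand":0.05},{"dx":0.038,"dy":0.001,"dz":0.0,"rx":0,"ry":0,"rz":0,"hand":0.05},{"dx":0.037,"dy":0.001,"dz":0.0,"rx":0,"ry":0,"rz":0,"hand":0.05},{"dx":0,"dy":0,"dz":0.035,"rx":0,"ry":0,"rz":0,"hand":0.05},{"dx":0,"dy":0,"dz":0.035,"rx":0,"ry":0,"rz":0,"hand":0.05},{"dx":0,"dy":0,"dz":0.03,"rx":0,"ry":0,"rz":0,"hand":0.05},{"dx":0,"dy":0,"dz":0.02,"rx":0,"ry":0,"rz":0,"hand":0.05},{"dx":0,"dy":0,"dz":0,"rx":0,"ry":0,"rz":0,"hand":0.05},{"dx":0,"dy":0,"dz":0,"rx":0,"ry":0,"rz":0,"hand":0.05}]' 20
```

```text
clock: 2.5
position: [0.4844, 0.2276, 0.1461]
ee_rot: [-0.001, 0.011, 1.0, -0.0]
contact_force: [0.6, 0.3, -0.5]
width: 0.0496
gripper_force: 0.0
```

```bash
python3 -m pendant '[{"dx":-0.002,"dy":-0.0027,"dz":0.02,"rx":0,"ry":0,"rz":0,"hand":0.05},{"dx":0,"dy":0,"dz":0.02,"rx":0,"ry":0,"rz":0,"hand":0.05},{"dx":0,"dy":0,"dz":0.016,"rx":0,"ry":0,"rz":0,"hand":0.04},{"dx":0,"dy":0,"dz":0,"rx":0,"ry":0,"rz":0,"hand":0.03},{"dx":0,"dy":0,"dz":0,"rx":0,"ry":0,"rz":0,"hand":0.02},{"dx":0,"dy":0,"dz":0,"rx":0,"ry":0,"rz":0,"hand":0.015},{"dx":0,"dy":0,"dz":0,"rx":0,"ry":0,"rz":0,"hand":0.01},{"dx":0,"dy":0,"dz":0,"rx":0,"ry":0,"rz":0,"hand":0.01},{"dx":0,"dy":0,"dz":0,"rx":0,"ry":0,"rz":0,"hand":0.01}]' 20
```

```text
clock: 3.25
position: [0.4877, 0.2239, 0.091]
ee_rot: [-0.0, 0.012, 1.0, -0.0]
contact_force: [-2.5, -2.6, -2.1]
width: 0.0228
gripper_force: 21.2
```

```bash
python3 -m pendant '[{"dx":0.0055,"dy":0,"dz":0.0012,"rx":0,"ry":0,"rz":0,"hand":0.01},{"dx":0.0053,"dy":0,"dz":0.0019,"rx":0,"ry":0,"rz":0,"hand":0.01},{"dx":0.005,"dy":0,"dz":0.0024,"rx":0,"ry":0,"rz":0,"hand":0.01},{"dx":0.0049,"dy":0,"dz":0.0028,"rx":0,"ry":0,"rz":0,"hand":0.01},{"dx":0.0045,"dy":0,"dz":0.0033,"rx":0,"ry":0,"rz":0,"hand":0.01},{"dx":0.0042,"dy":0,"dz":0.0037,"rx":0,"ry":0,"rz":0,"hand":0.01},{"dx":0.0038,"dy":0,"dz":0.0042,"rx":0,"ry":0,"rz":0,"hand":0.01},{"dx":0.0033,"dy":0,"dz":0.0044,"rx":0,"ry":0,"rz":0,"hand":0.01},{"dx":0.0029,"dy":0,"dz":0.0048,"rx":0,"ry":0,"rz":0,"hand":0.01},{"dx":0.0024,"dy":0,"dz":0.005,"rx":0,"ry":0,"rz":0,"hand":0.01},{"dx":0,"dy":0,"dz":0,"rx":0,"ry":0,"rz":0,"hand":0.01}]' 20
```

```text
clock: 4.17
position: [0.4464, 0.225, 0.0572]
ee_rot: [0.001, 0.011, 1.0, -0.0]
contact_force: [-1.6, -4.5, 2.4]
width: 0.0229
gripper_force: 19.8
```

```bash
python3 -m pendant '[{"dx":0,"dy":0,"dz":0,"rx":0,"ry":0,"rz":0,"hand":0.06},{"dx":0,"dy":0,"dz":0,"rx":0,"ry":0,"rz":0,"hand":0.06},{"dx":0,"dy":0,"dz":0,"rx":0,"ry":0,"rz":0,"hand":0.06},{"dx":0,"dy":0,"dz":-0.02,"rx":0,"ry":0,"rz":0,"hand":0.06},{"dx":0,"dy":0,"dz":-0.04,"rx":0,"ry":0,"rz":0,"hand":0.06},{"dx":0,"dy":0,"dz":-0.04,"rx":0,"ry":0,"rz":0,"hand":0.06},{"dx":0,"dy":0,"dz":-0.03,"rx":0,"ry":0,"rz":0,"hand":0.06},{"dx":-0.03,"dy":0,"dz":0,"rx":0,"ry":0,"rz":0,"hand":0.06},{"dx":-0.03,"dy":0,"dz":0,"rx":0,"ry":0,"rz":0,"hand":0.06},{"dx":-0.025,"dy":0,"dz":0,"rx":0,"ry":0,"rz":0,"hand":0.06},{"dx":0,"dy":0,"dz":0,"rx":0,"ry":0,"rz":0,"hand":0.06},{"dx":0,"dy":0,"dz":0,"rx":0,"ry":0,"rz":0,"hand":0.06}]' 20
python3 - <<'E'
from h import *
i,st=shot("top");cv2.imwrite("pics/t2.png",cv2.resize(i["frame"][170:290,140:300,::-1],None,fx=5,fy=5))
print(st["position"],st["contact_force"])
E
```

```text
clock: 5.17
position: [0.5324, 0.2235, 0.1864]
ee_rot: [0.0, 0.012, 1.0, 0.0]
contact_force: [-0.9, -0.7, -0.5]
width: 0.0598
gripper_force: 0.0
[0.53241325 0.22349144 0.18641628] [-0.92970126 -0.68930393 -0.46237748]
```

View pics/t2.png

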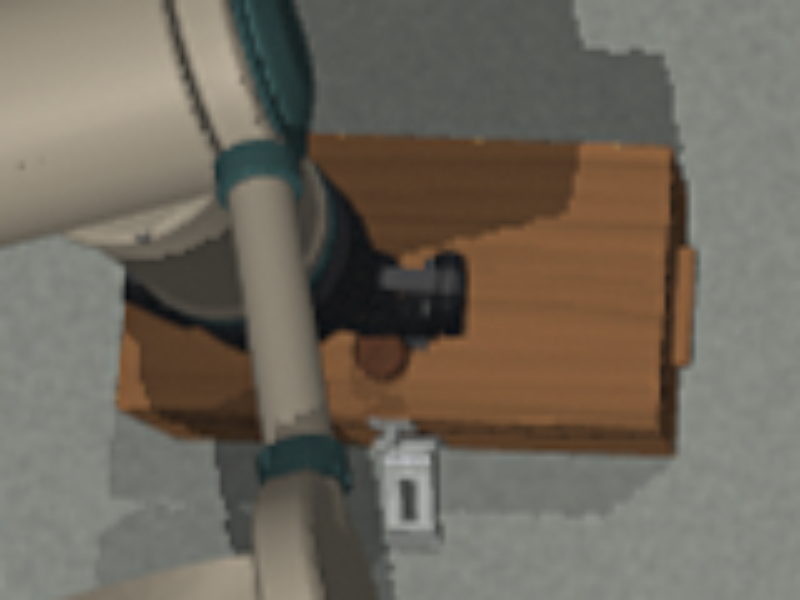

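The crop shows the slotted hasp swung fully down in front of the box, at crop (410,490). Now I'll grip the knob.

```bash
python3 -m pendant '[{"dx":0,"dy":0,"dz":0.03,"rx":0,"ry":0,"rz":0,"hand":0.06},{"dx":0,"dy":0,"dz":0.03,"rx":0,"ry":0,"rz":0,"hand":0.06},{"dx":0,"dy":0,"dz":0.02,"rx":0,"ry":0,"rz":0,"hand":0.05},{"dx":0,"dy":0,"dz":0,"rx":0,"ry":0,"rz":0,"hand":0.035},{"dx":0,"dy":0,"dz":0,"rx":0,"ry":0,"rz":0,"hand":0.02},{"dx":0,"dy":0,"dz":0,"rx":0,"ry":0,"rz":0,"hand":0.01},{"dx":0,"dy":0,"dz":0,"rx":0,"ry":0,"rz":0,"hand":0.01},{"dx":0,"dy":0,"dz":0,"rx":0,"ry":0,"rz":0,"hand":0.01},{"dx":0,"dy":0,"dz":0,"rx":0,"ry":0,"rz":0,"hand":0.01}]' 35
python3 - <<'E'
import numpy as np
p=np.arange(0,1.56,.1)+.434;P=123*np.c_[-np.cos(p),np.sin(p)];print(np.round(np.diff(P,axis=0)/1000,4))
E
```

```text
clock: 5.97
position: [0.5297, 0.2227, 0.1066]
ee_rot: [-0.001, 0.012, 1.0, -0.0]
contact_force: [-3.4, -3.1, 1.1]
width: 0.0243
gripper_force: 34.6
[[ 0.0057  0.0109]
 [ 0.0068  0.0103]
 [ 0.0078  0.0095]
 [ 0.0087  0.0087]
 [ 0.0095  0.0078]
 [ 0.0102  0.0068]
 [ 0.0109  0.0058]
 [ 0.0114  0.0046]
 [ 0.0118  0.0035]
 [ 0.0121  0.0023]
 [ 0.0122  0.0011]
 [ 0.0123 -0.0002]
 [ 0.0122 -0.0014]
 [ 0.012  -0.0026]
 [ 0.0117 -0.0038]]
```

```bash
python3 -m pendant '[{"dx":0,"dy":0,"dz":0,"rx":0,"ry":0,"rz":0,"hand":0.04},{"dx":0,"dy":0,"dz":0,"rx":0,"ry":0,"rz":0,"hand":0.04},{"dx":-0.0015,"dy":0.0006,"dz":-0.006,"rx":0,"ry":0,"rz":0,"hand":0.04},{"dx":0,"dy":0,"dz":0,"rx":0,"ry":0,"rz":0,"hand":0.03},{"dx":0,"dy":0,"dz":0,"rx":0,"ry":0,"rz":0,"hand":0.02},{"dx":0,"dy":0,"dz":0,"rx":0,"ry":0,"rz":0,"hand":0.01},{"dx":0,"dy":0,"dz":0,"rx":0,"ry":0,"rz":0,"hand":0.01},{"dx":0,"dy":0,"dz":0,"rx":0,"ry":0,"rz":0,"hand":0.01}]' 35
python3 -m pendant '[{"dx":-0.0057,"dy":0,"dz":-0.0109,"rx":0,"ry":0,"rz":0,"hand":0.01},{"dx":-0.0068,"dy":0,"dz":-0.0103,"rx":0,"ry":0,"rz":0,"hand":0.01},{"dx":-0.0078,"dy":0,"dz":-0.0095,"rx":0,"ry":0,"rz":0,"hand":0.01},{"dx":-0.0087,"dy":0,"dz":-0.0087,"rx":0,"ry":0,"rz":0,"hand":0.01},{"dx":0,"dy":0,"dz":0,"rx":0,"ry":0,"rz":0,"hand":0.01}]'
```

```text
clock: 6.63
position: [0.5343, 0.2226, 0.1142]
ee_rot: [0.002, 0.011, 1.0, -0.001]
contact_force: [1.0, -4.3, 6.8]
width: 0.0241
gripper_force: 34.1
clock: 7.05
position: [0.5627, 0.2219, 0.153]
ee_rot: [0.0, 0.012, 1.0, -0.001]
contact_force: [-0.7, -3.5, -2.2]
width: 0.0241
gripper_force: 35.6
```

```bash
python3 -m pendant '[{"dx":-0.0095,"dy":0,"dz":-0.0078,"rx":0,"ry":0,"rz":0,"hand":0.01},{"dx":-0.0102,"dy":0,"dz":-0.0068,"rx":0,"ry":0,"rz":0,"hand":0.01},{"dx":-0.0109,"dy":0,"dz":-0.0058,"rx":0,"ry":0,"rz":0,"hand":0.01},{"dx":-0.0114,"dy":0,"dz":-0.0046,"rx":0,"ry":0,"rz":0,"hand":0.01},{"dx":-0.0118,"dy":0,"dz":-0.0035,"rx":0,"ry":0,"rz":0,"hand":0.01},{"dx":0,"dy":0,"dz":0,"rx":0,"ry":0,"rz":0,"hand":0.01}]'
```

```text
clock: 7.55
position: [0.6167, 0.2205, 0.1813]
ee_rot: [0.001, 0.012, 1.0, -0.001]
contact_force: [-3.4, -4.6, 3.8]
width: 0.024
gripper_force: 37.7
```

```bash
python3 -m pendant '[{"dx":-0.0121,"dy":0,"dz":-0.0023,"rx":0,"ry":0,"rz":0,"hand":0.01},{"dx":-0.0122,"dy":0,"dz":-0.0011,"rx":0,"ry":0,"rz":0,"hand":0.01},{"dx":-0.0123,"dy":0,"dz":0.0002,"rx":0,"ry":0,"rz":0,"hand":0.01},{"dx":-0.0122,"dy":0,"dz":0.0014,"rx":0,"ry":0,"rz":0,"hand":0.01},{"dx":-0.012,"dy":0,"dz":0.0026,"rx":0,"ry":0,"rz":0,"hand":0.01},{"dx":-0.0117,"dy":0,"dz":0.0038,"rx":0,"ry":0,"rz":0,"hand":0.01},{"dx":0,"dy":0,"dz":0,"rx":0,"ry":0,"rz":0,"hand":0.01}]'
```

```text
clock: 8.13
position: [0.6919, 0.2186, 0.177]
ee_rot: [0.004, 0.012, 1.0, -0.001]
contact_force: [2.3, -4.7, 6.8]
width: 0.024
gripper_force: 38.5
```

```bash
python3 -m pendant '[{"dx":-0.0103,"dy":0,"dz":0.0052,"rx":0,"ry":5,"rz":0,"hand":0.01},{"dx":-0.01,"dy":0,"dz":0.0056,"rx":0,"ry":5,"rz":0,"hand":0.01},{"dx":-0.01,"dy":0,"dz":0.0059,"rx":0,"ry":5,"rz":0,"hand":0.01},{"dx":0,"dy":0,"dz":0,"rx":0,"ry":0,"rz":0,"hand":0.01},{"dx":0,"dy":0,"dz":0,"rx":0,"ry":0,"rz":0,"hand":0.01}]'
```

```text
clock: 8.55
position: [0.7228, 0.2178, 0.1559]
ee_rot: [-0.125, 0.013, 0.992, 0.001]
contact_force: [5.9, -5.5, 7.4]
width: 0.024
gripper_force: 39.8
```

```bash
python3 -m pendant '[{"dx":0,"dy":0,"dz":0,"rx":0,"ry":0,"rz":0,"hand":0.055},{"dx":0,"dy":0,"dz":0,"rx":0,"ry":0,"rz":0,"hand":0.055},{"dx":-0.003,"dy":0,"dz":0,"rx":0,"ry":0,"rz":0,"hand":0.055},{"dx":-0.003,"dy":0,"dz":-0.03,"rx":0,"ry":0,"rz":0,"hand":0.055},{"dx":-0.002,"dy":0,"dz":-0.04,"rx":0,"ry":0,"rz":0,"hand":0.055},{"dx":0,"dy":0,"dz":-0.04,"rx":0,"ry":0,"rz":0,"hand":0.055},{"dx":0,"dy":0,"dz":-0.03,"rx":0,"ry":-5,"rz":0,"hand":0.055},{"dx":0,"dy":0,"dz":0,"rx":0,"ry":-5,"rz":0,"hand":0.085},{"dx":0.03,"dy":0,"dz":0,"rx":0,"ry":-5,"rz":0,"hand":0.085},{"dx":0.038,"dy":0,"dz":0,"rx":0,"ry":0,"rz":0,"hand":0.085},{"dx":0.038,"dy":0,"dz":0,"rx":0,"ry":0,"rz":0,"hand":0.085},{"dx":0,"dy":0,"dz":0,"rx":0,"ry":0,"rz":0,"hand":0.085}]'
python3 - <<'E'
from h import *
i,st=shot("wrist","w3.png");np.save("pics/w30.npy",i);np.save("pics/w3s.npy",st)
print(st["position"],st["ee_rot"],st["contact_force"])
E
```

```text
clock: 9.55
position: [0.6472, 0.222, 0.2932]
ee_rot: [-0.011, 0.01, 1.0, 0.0]
contact_force: [0.7, -0.4, 0.5]
width: 0.085
gripper_force: 0.0
[0.64720362 0.22195519 0.29315807] [-1.06517266e-02  1.01642576e-02  9.99891608e-01  3.70967917e-06] [ 0.70472218 -0.3686539   0.48313199]
```

View pics/w3.png

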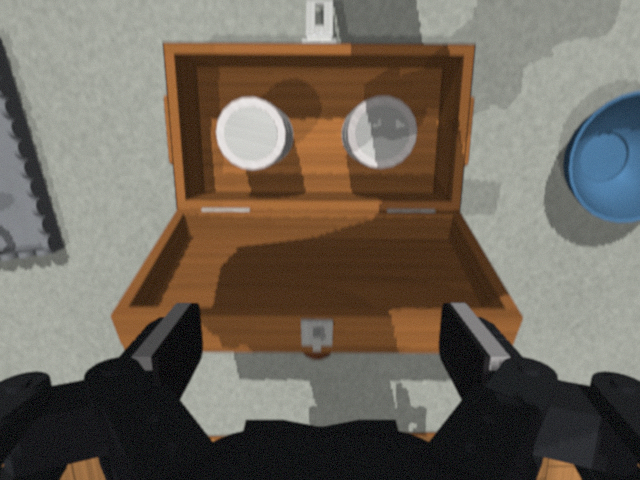

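The lid is wide open. The tins' top discs are centred at about (251,132) and (381,132), each about 70 px across.

```bash
python3 - <<'E'
from h import *
np.set_printoptions(precision=4,suppress=True)
i=load("w3");st=np.load("pics/w3s.npy",allow_pickle=True).item()
print(np.abs(st["qd"]).max())
g=cv2.cvtColor(i["frame"],cv2.COLOR_RGB2HSV);m=((g[...,1]<45)*255).astype(np.uint8)[60:195,190:440];m=cv2.morphologyEx(m,3,np.ones((5,5)))
for c in cv2.findContours(m,0,2)[0]:
    if cv2.contourArea(c)>1500: print(cv2.minEnclosingCircle(c),cv2.boundingRect(c))
for u in[(250.5,132),(381,132)]: print(onz(i,u,.096,st))
c=np.array([.5735,.2225]);y=np.array([.0265,.9996]);print(c-.053*y,c+.053*y)
E
```

```text
0.17869968815887416
((64.28254699707031, 71.08792114257812), 38.92172622680664) (26, 37, 77, 73)
((189.0, 71.0), 37.69625473022461) (152, 36, 75, 72)
[0.5764 0.1663 0.096 ]
[0.5786 0.2731 0.096 ]
[0.5721 0.1695] [0.5749 0.2755]
```

```bash
python3 -m pendant '[{"dx":0,"dy":0,"dz":0,"rx":0,"ry":-1.2,"rz":0,"hand":0.085},{"dx":0,"dy":0,"dz":0,"rx":0,"ry":0,"rz":0,"hand":0.085},{"dx":0,"dy":0,"dz":0,"rx":0,"ry":0,"rz":0,"hand":0.085}]'
python3 - <<'E'
from h import *
np.set_printoptions(precision=4,suppress=True)
i,st=shot("wrist","w4.png");print(st["position"],q2R(st["ee_rot"])[:,2],np.abs(st["qd"]).max())
g=cv2.GaussianBlur(cv2.cvtColor(i["frame"],cv2.COLOR_RGB2GRAY),(3,3),0)
h=cv2.HoughCircles(g,3,1.5,80,param1=100,param2=25,minRadius=31,maxRadius=40)
for x,y,r in h[0][:6]:
    print((x,y,r),onz(i,(x,y),.096,st))
E
```

```text
clock: 9.85
position: [0.6588, 0.2214, 0.2934]
ee_rot: [0.006, 0.012, 1.0, 0.0]
contact_force: [0.4, -0.0, -0.5]
width: 0.0853
gripper_force: 0.0
[0.6588 0.2214 0.2934] [ 0.0117  0.0003 -0.9999] 0.013344040860969441
(np.float32(249.75), np.float32(107.25), np.float32(37.45)) [0.5752 0.1671 0.096 ]
(np.float32(381.75), np.float32(107.25), np.float32(35.8)) [0.5777 0.2727 0.096 ]
(np.float32(602.25), np.float32(138.75), np.float32(35.8)) [0.6064 0.4536 0.096 ]
(np.float32(470.25), np.float32(345.75), np.float32(32.5)) [0.7952 0.3611 0.096 ]
```

```bash
python3 -m pendant '[{"dx":0.028,"dy":-0.019,"dz":0,"rx":0,"ry":0.7,"rz":0,"hand":0.085},{"dx":0.028,"dy":-0.019,"dz":0,"rx":0,"ry":0,"rz":0,"hand":0.085},{"dx":0.027,"dy":-0.018,"dz":0,"rx":0,"ry":0,"rz":0,"hand":0.085},{"dx":0,"dy":0,"dz":0.04,"rx":0,"ry":0,"rz":0,"hand":0.085},{"dx":0,"dy":0,"dz":0.04,"rx":0,"ry":0,"rz":0,"hand":0.085},{"dx":0,"dy":0,"dz":0.04,"rx":0,"ry":0,"rz":0,"hand":0.085},{"dx":0,"dy":0,"dz":0.02,"rx":0,"ry":0,"rz":0,"hand":0.085},{"dx":0,"dy":0,"dz":0,"rx":0,"ry":0,"rz":0,"hand":0.085},{"dx":0,"dy":0,"dz":0,"rx":0,"ry":0,"rz":0,"hand":0.085},{"dx":0,"dy":0,"dz":0,"rx":0,"ry":0,"rz":0,"hand":0.085},{"dx":0,"dy":0,"dz":0,"rx":0,"ry":0,"rz":0,"hand":0.085}]'
```

```text
clock: 10.82
position: [0.5761, 0.1673, 0.1551]
ee_rot: [0.002, 0.012, 1.0, 0.0]
contact_force: [1.0, 0.1, 0.2]
width: 0.085
gripper_force: 0.0
```

```bash
python3 -m pendant '[{"dx":0.001,"dy":0,"dz":0.035,"rx":0,"ry":0.2,"rz":0,"hand":0.085},{"dx":0,"dy":0,"dz":0.035,"rx":0,"ry":0,"rz":0,"hand":0.085},{"dx":0,"dy":0,"dz":0.025,"rx":0,"ry":0,"rz":0,"hand":0.085},{"dx":0,"dy":0,"dz":0.01,"rx":0,"ry":0,"rz":0,"hand":0.085},{"dx":0,"dy":0,"dz":0,"rx":0,"ry":0,"rz":0,"hand":0.075},{"dx":0,"dy":0,"dz":0,"rx":0,"ry":0,"rz":0,"hand":0.068},{"dx":0,"dy":0,"dz":0,"rx":0,"ry":0,"rz":0,"hand":0.062},{"dx":0,"dy":0,"dz":0,"rx":0,"ry":0,"rz":0,"hand":0.057},{"dx":0,"dy":0,"dz":0,"rx":0,"ry":0,"rz":0,"hand":0.05},{"dx":0,"dy":0,"dz":0,"rx":0,"ry":0,"rz":0,"hand":0.045},{"dx":0,"dy":0,"dz":0,"rx":0,"ry":0,"rz":0,"hand":0.045}]' 35
```

```text
clock: 11.73
position: [0.5746, 0.1669, 0.0505]
ee_rot: [0.0, 0.012, 1.0, 0.0]
contact_force: [-0.4, -2.7, 6.7]
width: 0.0573
gripper_force: 36.5
```

```bash
python3 -m pendant '[{"dx":0,"dy":0,"dz":-0.005,"rx":0,"ry":0,"rz":0,"hand":0.045},{"dx":0,"dy":0,"dz":-0.015,"rx":0,"ry":0,"rz":0,"hand":0.045},{"dx":0,"dy":0,"dz":-0.025,"rx":0,"ry":0,"rz":0,"hand":0.045},{"dx":0,"dy":0,"dz":-0.03,"rx":0,"ry":0,"rz":0,"hand":0.045},{"dx":0,"dy":0,"dz":-0.03,"rx":0,"ry":0,"rz":0,"hand":0.045},{"dx":0,"dy":0,"dz":-0.02,"rx":0,"ry":0,"rz":0,"hand":0.045},{"dx":0,"dy":0,"dz":-0.005,"rx":0,"ry":0,"rz":0,"hand":0.045},{"dx":0,"dy":0,"dz":0,"rx":0,"ry":0,"rz":0,"hand":0.045},{"dx":0,"dy":0,"dz":0,"rx":0,"ry":0,"rz":0,"hand":0.045},{"dx":0,"dy":0,"dz":0,"rx":0,"ry":0,"rz":0,"hand":0.045},{"dx":0,"dy":0,"dz":0,"rx":0,"ry":0,"rz":0,"hand":0.045},{"dx":0,"dy":0,"dz":0,"rx":0,"ry":0,"rz":0,"hand":0.045}]'
for k in 1 2 3; do python3 -m pendant '[{"dx":0,"dy":0,"dz":0,"rx":0,"ry":0,"rz":0,"hand":0.045},{"dx":0,"dy":0,"dz":0,"rx":0,"ry":0,"rz":0,"hand":0.045}]' | grep -E "contact|pos|width"; done
```

```text
clock: 12.73
position: [0.5723, 0.1668, 0.1762]
ee_rot: [-0.004, 0.012, 1.0, -0.0]
contact_force: [-0.8, 0.3, -2.5]
width: 0.0576
gripper_force: 38.3
position: [0.5729, 0.1669, 0.1772]
contact_force: [0.6, 0.7, -3.8]
width: 0.0571
position: [0.5731, 0.167, 0.1778]
contact_force: [0.1, -0.9, -2.8]
width: 0.0573
position: [0.5732, 0.167, 0.1779]
contact_force: [0.2, -0.7, -4.1]
width: 0.0572
```

It weighs about 3.3 N, so it looks like the full one; the second tin will confirm. I'll set it on the far-right spot of the tray's -x half.

```bash
python3 -m pendant '[{"dx":0,"dy":-0.01,"dz":0,"rx":0,"ry":0,"rz":0,"hand":0.045},{"dx":0.001,"dy":-0.02,"dz":0,"rx":0,"ry":0,"rz":0,"hand":0.045},{"dx":0.001,"dy":-0.03,"dz":0,"rx":0,"ry":0,"rz":0,"hand":0.045},{"dx":0.001,"dy":-0.03,"dz":0,"rx":0,"ry":0,"rz":0,"hand":0.045},{"dx":0.001,"dy":-0.03,"dz":0,"rx":0,"ry":0,"rz":0,"hand":0.045},{"dx":0.001,"dy":-0.03,"dz":0,"rx":0,"ry":0,"rz":0,"hand":0.045},{"dx":0.001,"dy":-0.03,"dz":0,"rx":0,"ry":0,"rz":0,"hand":0.045},{"dx":0.001,"dy":-0.03,"dz":0,"rx":0,"ry":0,"rz":0,"hand":0.045},{"dx":0.001,"dy":-0.03,"dz":0,"rx":0,"ry":0,"rz":0,"hand":0.045},{"dx":0,"dy":-0.03,"dz":0,"rx":0,"ry":0,"rz":0,"hand":0.045},{"dx":0,"dy":-0.03,"dz":0,"rx":0,"ry":0,"rz":0,"hand":0.045},{"dx":0,"dy":-0.03,"dz":0,"rx":0,"ry":0,"rz":0,"hand":0.045}]'
python3 -m pendant '[{"dx":0,"dy":-0.03,"dz":0,"rx":0,"ry":0,"rz":0,"hand":0.045},{"dx":0,"dy":-0.03,"dz":0,"rx":0,"ry":0,"rz":0,"hand":0.045},{"dx":0,"dy":-0.03,"dz":0,"rx":0,"ry":0,"rz":0,"hand":0.045},{"dx":0,"dy":-0.02,"dz":0,"rx":0,"ry":0,"rz":0,"hand":0.045},{"dx":0,"dy":-0.01,"dz":0,"rx":0,"ry":0,"rz":0,"hand":0.045},{"dx":0,"dy":-0.005,"dz":0,"rx":0,"ry":0,"rz":0,"hand":0.045},{"dx":0,"dy":0,"dz":0,"rx":0,"ry":0,"rz":0,"hand":0.045},{"dx":0,"dy":0,"dz":0,"rx":0,"ry":0,"rz":0,"hand":0.045},{"dx":0,"dy":0,"dz":0,"rx":0,"ry":0,"rz":0,"hand":0.045},{"dx":0,"dy":0,"dz":0,"rx":0,"ry":0,"rz":0,"hand":0.045}]'
```

```text
clock: 14.23
position: [0.5566, -0.1649, 0.1782]
ee_rot: [-0.002, 0.012, 1.0, -0.0]
contact_force: [0.6, 0.3, -3.4]
width: 0.0574
gripper_force: 38.4
clock: 15.07
position: [0.5544, -0.2862, 0.1781]
ee_rot: [-0.002, 0.011, 1.0, 0.0]
contact_force: [-0.5, -0.6, -3.4]
width: 0.0574
gripper_force: 38.5
```

```bash
python3 -m pendant '[{"dx":0,"dy":0,"dz":0.015,"rx":0,"ry":0,"rz":0,"hand":0.045},{"dx":0,"dy":0,"dz":0.025,"rx":0,"ry":0,"rz":0,"hand":0.045},{"dx":0,"dy":0,"dz":0.025,"rx":0,"ry":0,"rz":0,"hand":0.045},{"dx":0,"dy":0,"dz":0.025,"rx":0,"ry":0,"rz":0,"hand":0.045},{"dx":0,"dy":0,"dz":0.02,"rx":0,"ry":0,"rz":0,"hand":0.045},{"dx":0,"dy":0,"dz":0.01,"rx":0,"ry":0.2,"rz":0,"hand":0.045},{"dx":0,"dy":0,"dz":0.004,"rx":0,"ry":0,"rz":0,"hand":0.045},{"dx":0,"dy":0,"dz":0,"rx":0,"ry":0,"rz":0,"hand":0.045},{"dx":0,"dy":0,"dz":0,"rx":0,"ry":0,"rz":0,"hand":0.045}]'
python3 -m pendant '[{"dx":0,"dy":0,"dz":0.002,"rx":0,"ry":0,"rz":0,"hand":0.045},{"dx":0,"dy":0,"dz":0.001,"rx":0,"ry":0,"rz":0,"hand":0.045},{"dx":0,"dy":0,"dz":0.001,"rx":0,"ry":0,"rz":0,"hand":0.045},{"dx":0,"dy":0,"dz":0,"rx":0,"ry":0,"rz":0,"hand":0.045}]'
```

```text
clock: 15.82
position: [0.5547, -0.2879, 0.055]
ee_rot: [-0.003, 0.012, 1.0, -0.001]
contact_force: [0.2, 0.6, -2.1]
width: 0.0574
gripper_force: 38.5
clock: 16.15
position: [0.5538, -0.2878, 0.0503]
ee_rot: [-0.004, 0.012, 1.0, -0.0]
contact_force: [-0.6, 0.1, -2.9]
width: 0.0572
gripper_force: 38.5
```

```bash
python3 -m pendant '[{"dx":0,"dy":0,"dz":0.001,"rx":0,"ry":0.4,"rz":0,"hand":0.045},{"dx":0,"dy":0,"dz":0.001,"rx":0,"ry":0,"rz":0,"hand":0.045},{"dx":0,"dy":0,"dz":0.001,"rx":0,"ry":0,"rz":0,"hand":0.045},{"dx":0,"dy":0,"dz":0,"rx":0,"ry":0,"rz":0,"hand":0.045},{"dx":0,"dy":0,"dz":0,"rx":0,"ry":0,"rz":0,"hand":0.045}]'
```

```text
clock: 16.57
position: [0.554, -0.2879, 0.0479]
ee_rot: [-0.007, 0.012, 1.0, -0.0]
contact_force: [-2.1, 0.5, 4.3]
width: 0.0575
gripper_force: 39.0
```

```bash
python3 -m pendant '[{"dx":0,"dy":0,"dz":0,"rx":0,"ry":-0.8,"rz":0,"hand":0.045},{"dx":0,"dy":0,"dz":0,"rx":0,"ry":0,"rz":0,"hand":0.045},{"dx":0,"dy":0,"dz":0,"rx":0,"ry":0,"rz":0,"hand":0.045}]'
python3 -m pendant '[{"dx":0,"dy":0,"dz":0,"rx":0,"ry":0,"rz":0,"hand":0.06},{"dx":0,"dy":0,"dz":0,"rx":0,"ry":0,"rz":0,"hand":0.068},{"dx":0,"dy":0,"dz":0,"rx":0,"ry":0,"rz":0,"hand":0.085},{"dx":0,"dy":0,"dz":0,"rx":0,"ry":0,"rz":0,"hand":0.085},{"dx":0,"dy":0,"dz":0,"rx":0,"ry":0,"rz":0,"hand":0.085},{"dx":0,"dy":0,"dz":-0.02,"rx":0,"ry":0,"rz":0,"hand":0.085},{"dx":0,"dy":0,"dz":-0.035,"rx":0,"ry":0,"rz":0,"hand":0.085},{"dx":0,"dy":0,"dz":-0.035,"rx":0,"ry":0,"rz":0,"hand":0.085},{"dx":0,"dy":0,"dz":-0.035,"rx":0,"ry":0,"rz":0,"hand":0.085},{"dx":0,"dy":0,"dz":-0.02,"rx":0,"ry":0,"rz":0,"hand":0.085},{"dx":0,"dy":0,"dz":0,"rx":0,"ry":0,"rz":0,"hand":0.085}]'
python3 - <<'E'
from h import *
i,st=shot("top","t4.png");print(st["position"],st["contact_force"])
E
```

```text
clock: 16.82
position: [0.5537, -0.288, 0.0476]
ee_rot: [-0.0, 0.012, 1.0, -0.0]
contact_force: [-1.9, 0.6, 5.9]
width: 0.0571
gripper_force: 39.0
clock: 17.73
position: [0.5567, -0.2894, 0.1978]
ee_rot: [0.004, 0.012, 1.0, -0.003]
contact_force: [0.5, 0.3, 1.0]
width: 0.0852
gripper_force: 0.0
[ 0.55665699 -0.28943815  0.19781229] [0.49446467 0.31103996 1.02228479]
```

View pics/t4.png

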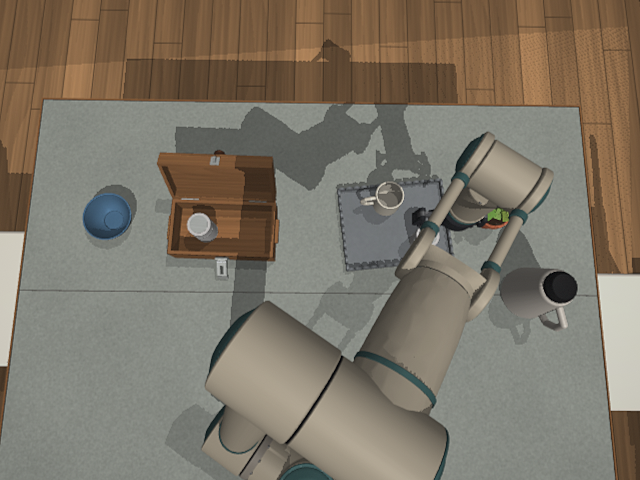

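The top view shows the lid open, one tin left in the box at (200,226), and the first tin on the tray at about (427,238). The mug, bowl and pot look unmoved. Now the second tin.

```bash
python3 -m pendant '[{"dx":0,"dy":0.02,"dz":0,"rx":0,"ry":0.1,"rz":0,"hand":0.085},{"dx":0,"dy":0.038,"dz":0,"rx":0,"ry":0,"rz":0,"hand":0.085},{"dx":0,"dy":0.038,"dz":0,"rx":0,"ry":0,"rz":0,"hand":0.085},{"dx":-0.001,"dy":0.038,"dz":0,"rx":0,"ry":0,"rz":0,"hand":0.085},{"dx":-0.001,"dy":0.038,"dz":0,"rx":0,"ry":0,"rz":0,"hand":0.085},{"dx":-0.001,"dy":0.038,"dz":0,"rx":0,"ry":0,"rz":0,"hand":0.085},{"dx":-0.001,"dy":0.038,"dz":0,"rx":0,"ry":0,"rz":0,"hand":0.085},{"dx":-0.001,"dy":0.038,"dz":0,"rx":0,"ry":0,"rz":0,"hand":0.085},{"dx":-0.001,"dy":0.038,"dz":0,"rx":0,"ry":0,"rz":0,"hand":0.085},{"dx":-0.001,"dy":0.038,"dz":0,"rx":0,"ry":0,"rz":0,"hand":0.085},{"dx":0,"dy":0.038,"dz":0,"rx":0,"ry":0,"rz":0,"hand":0.085},{"dx":0,"dy":0.038,"dz":0,"rx":0,"ry":0,"rz":0,"hand":0.085}]'
python3 -m pendant '[{"dx":0,"dy":0.038,"dz":0,"rx":0,"ry":0,"rz":0,"hand":0.085},{"dx":0,"dy":0.038,"dz":0,"rx":0,"ry":0,"rz":0,"hand":0.085},{"dx":0,"dy":0.03,"dz":0,"rx":0,"ry":0,"rz":0,"hand":0.085},{"dx":0,"dy":0.017,"dz":0.02,"rx":0,"ry":0,"rz":0,"hand":0.085},{"dx":0,"dy":0,"dz":0.02,"rx":0,"ry":0,"rz":0,"hand":0.085},{"dx":0,"dy":0,"dz":0,"rx":0,"ry":0,"rz":0,"hand":0.085},{"dx":0,"dy":0,"dz":0,"rx":0,"ry":0,"rz":0,"hand":0.085},{"dx":0,"dy":0,"dz":0,"rx":0,"ry":0,"rz":0,"hand":0.085}]'
```

```text
clock: 18.78
position: [0.5699, 0.1517, 0.1898]
ee_rot: [-0.003, 0.012, 1.0, -0.0]
contact_force: [0.8, -0.2, 0.6]
width: 0.0849
gripper_force: 0.0
clock: 19.45
position: [0.574, 0.2724, 0.1515]
ee_rot: [-0.002, 0.012, 1.0, -0.0]
contact_force: [-0.1, -0.0, -0.2]
width: 0.0845
gripper_force: 0.0
```

```bash
python3 -m pendant '[{"dx":-0.002,"dy":0,"dz":0.035,"rx":0,"ry":-0.2,"rz":0,"hand":0.085},{"dx":0,"dy":0,"dz":0.035,"rx":0,"ry":0,"rz":0,"hand":0.085},{"dx":0,"dy":0,"dz":0.022,"rx":0,"ry":0,"rz":0,"hand":0.085},{"dx":0,"dy":0,"dz":0.009,"rx":0,"ry":0,"rz":0,"hand":0.085},{"dx":0,"dy":0,"dz":0,"rx":0,"ry":0,"rz":0,"hand":0.075},{"dx":0,"dy":0,"dz":0,"rx":0,"ry":0,"rz":0,"hand":0.068},{"dx":0,"dy":0,"dz":0,"rx":0,"ry":0,"rz":0,"hand":0.062},{"dx":0,"dy":0,"dz":0,"rx":0,"ry":0,"rz":0,"hand":0.057},{"dx":0,"dy":0,"dz":0,"rx":0,"ry":0,"rz":0,"hand":0.05},{"dx":0,"dy":0,"dz":0,"rx":0,"ry":0,"rz":0,"hand":0.045},{"dx":0,"dy":0,"dz":0,"rx":0,"ry":0,"rz":0,"hand":0.045}]' 35
python3 -m pendant '[{"dx":0,"dy":0,"dz":-0.005,"rx":0,"ry":0,"rz":0,"hand":0.045},{"dx":0,"dy":0,"dz":-0.015,"rx":0,"ry":0,"rz":0,"hand":0.045},{"dx":0,"dy":0,"dz":-0.025,"rx":0,"ry":0,"rz":0,"hand":0.045},{"dx":0,"dy":0,"dz":-0.03,"rx":0,"ry":0,"rz":0,"hand":0.045},{"dx":0,"dy":0,"dz":-0.03,"rx":0,"ry":0,"rz":0,"hand":0.045},{"dx":0,"dy":0,"dz":-0.02,"rx":0,"ry":0,"rz":0,"hand":0.045},{"dx":0,"dy":0,"dz":-0.005,"rx":0,"ry":0,"rz":0,"hand":0.045},{"dx":0,"dy":0,"dz":0,"rx":0,"ry":0,"rz":0,"hand":0.045},{"dx":0,"dy":0,"dz":0,"rx":0,"ry":0,"rz":0,"hand":0.045},{"dx":0,"dy":0,"dz":0,"rx":0,"ry":0,"rz":0,"hand":0.045},{"dx":0,"dy":0,"dz":0,"rx":0,"ry":0,"rz":0,"hand":0.045},{"dx":0,"dy":0,"dz":0,"rx":0,"ry":0,"rz":0,"hand":0.045}]'
for k in 1 2 3; do python3 -m pendant '[{"dx":0,"dy":0,"dz":0,"rx":0,"ry":0,"rz":0,"hand":0.045},{"dx":0,"dy":0,"dz":0,"rx":0,"ry":0,"rz":0,"hand":0.045}]' | grep -E "contact|pos|width"; done
```

```text
clock: 20.37
position: [0.5778, 0.2734, 0.0534]
ee_rot: [0.003, 0.012, 1.0, 0.001]
contact_force: [0.2, -0.2, 7.3]
width: 0.0573
gripper_force: 36.7
clock: 21.37
position: [0.5752, 0.2727, 0.1791]
ee_rot: [-0.001, 0.012, 1.0, -0.001]
contact_force: [0.1, -0.4, -1.5]
width: 0.0572
gripper_force: 37.7
position: [0.5757, 0.2729, 0.1802]
contact_force: [0.2, -0.2, -1.8]
width: 0.0571
position: [0.5759, 0.2729, 0.1808]
contact_force: [0.5, 0.5, -1.1]
width: 0.0572
position: [0.5759, 0.2729, 0.181]
contact_force: [0.2, -0.3, -1.6]
width: 0.057
```

The second tin weighs about 1.5 N against about 3.4 N, so the first is the fuller one. I'll set this one on the tray, then pick the first up again.

```bash
python3 -m pendant '[{"dx":0.001,"dy":-0.01,"dz":0,"rx":0,"ry":0,"rz":0,"hand":0.045},{"dx":0.002,"dy":-0.02,"dz":0,"rx":0,"ry":0,"rz":0,"hand":0.045},{"dx":0.002,"dy":-0.03,"dz":0,"rx":0,"ry":0,"rz":0,"hand":0.045},{"dx":0.002,"dy":-0.03,"dz":0,"rx":0,"ry":0,"rz":0,"hand":0.045},{"dx":0.002,"dy":-0.03,"dz":0,"rx":0,"ry":0,"rz":0,"hand":0.045},{"dx":0.002,"dy":-0.03,"dz":0,"rx":0,"ry":0,"rz":0,"hand":0.045},{"dx":0.002,"dy":-0.03,"dz":0,"rx":0,"ry":0,"rz":0,"hand":0.045},{"dx":0.002,"dy":-0.03,"dz":0,"rx":0,"ry":0,"rz":0,"hand":0.045},{"dx":0.002,"dy":-0.03,"dz":0,"rx":0,"ry":0,"rz":0,"hand":0.045},{"dx":0.002,"dy":-0.03,"dz":0,"rx":0,"ry":0,"rz":0,"hand":0.045},{"dx":0.002,"dy":-0.03,"dz":0,"rx":0,"ry":0,"rz":0,"hand":0.045},{"dx":0.001,"dy":-0.03,"dz":0,"rx":0,"ry":0,"rz":0,"hand":0.045}]'
python3 -m pendant '[{"dx":0,"dy":-0.03,"dz":0,"rx":0,"ry":0,"rz":0,"hand":0.045},{"dx":0,"dy":-0.03,"dz":0,"rx":0,"ry":0,"rz":0,"hand":0.045},{"dx":0,"dy":-0.025,"dz":0,"rx":0,"ry":0,"rz":0,"hand":0.045},{"dx":0,"dy":-0.012,"dz":0,"rx":0,"ry":0,"rz":0,"hand":0.045},{"dx":0,"dy":-0.005,"dz":0,"rx":0,"ry":0,"rz":0,"hand":0.045},{"dx":0,"dy":0,"dz":0,"rx":0,"ry":0,"rz":0,"hand":0.045},{"dx":0,"dy":0,"dz":0,"rx":0,"ry":0,"rz":0,"hand":0.045},{"dx":0,"dy":0,"dz":0,"rx":0,"ry":0,"rz":0,"hand":0.045},{"dx":0,"dy":0,"dz":0,"rx":0,"ry":0,"rz":0,"hand":0.045}]'
```

```text
clock: 22.87
position: [0.5451, -0.0584, 0.1812]
ee_rot: [0.0, 0.012, 1.0, -0.0]
contact_force: [0.9, 0.2, -0.8]
width: 0.0575
gripper_force: 37.7
clock: 23.62
position: [0.5436, -0.157, 0.1809]
ee_rot: [0.0, 0.011, 1.0, 0.0]
contact_force: [0.1, 0.9, -1.5]
width: 0.0573
gripper_force: 37.8
```

```bash
python3 -m pendant '[{"dx":0,"dy":0,"dz":0.015,"rx":0,"ry":0,"rz":0,"hand":0.045},{"dx":0,"dy":0,"dz":0.025,"rx":0,"ry":0,"rz":0,"hand":0.045},{"dx":0,"dy":0,"dz":0.025,"rx":0,"ry":0,"rz":0,"hand":0.045},{"dx":0,"dy":0,"dz":0.025,"rx":0,"ry":0,"rz":0,"hand":0.045},{"dx":0,"dy":0,"dz":0.02,"rx":0,"ry":0,"rz":0,"hand":0.045},{"dx":0,"dy":0,"dz":0.01,"rx":0,"ry":0,"rz":0,"hand":0.045},{"dx":0,"dy":0,"dz":0.005,"rx":0,"ry":0,"rz":0,"hand":0.045},{"dx":0,"dy":0,"dz":0,"rx":0,"ry":0,"rz":0,"hand":0.045},{"dx":0,"dy":0,"dz":0,"rx":0,"ry":0,"rz":0,"hand":0.045}]'
python3 -m pendant '[{"dx":0,"dy":0,"dz":0.001,"rx":0,"ry":0,"rz":0,"hand":0.045},{"dx":0,"dy":0,"dz":0.001,"rx":0,"ry":0,"rz":0,"hand":0.045},{"dx":0,"dy":0,"dz":0.001,"rx":0,"ry":0,"rz":0,"hand":0.045},{"dx":0,"dy":0,"dz":0.001,"rx":0,"ry":0,"rz":0,"hand":0.045},{"dx":0,"dy":0,"dz":0,"rx":0,"ry":0,"rz":0,"hand":0.045},{"dx":0,"dy":0,"dz":0,"rx":0,"ry":0,"rz":0,"hand":0.045}]'
```

```text
clock: 24.37
position: [0.5446, -0.1584, 0.0567]
ee_rot: [0.001, 0.012, 1.0, -0.0]
contact_force: [-0.4, -0.1, -0.7]
width: 0.0572
gripper_force: 37.8
clock: 24.87
position: [0.5437, -0.1585, 0.052]
ee_rot: [0.0, 0.012, 1.0, -0.0]
contact_force: [0.5, -0.1, -0.3]
width: 0.0574
gripper_force: 37.8
```

```bash
python3 -m pendant '[{"dx":0,"dy":0,"dz":0.001,"rx":0,"ry":0,"rz":0,"hand":0.045},{"dx":0,"dy":0,"dz":0.001,"rx":0,"ry":0,"rz":0,"hand":0.045},{"dx":0,"dy":0,"dz":0,"rx":0,"ry":0,"rz":0,"hand":0.045},{"dx":0,"dy":0,"dz":0,"rx":0,"ry":0,"rz":0,"hand":0.045}]'
```

```text
clock: 25.2
position: [0.5439, -0.1585, 0.0504]
ee_rot: [0.001, 0.012, 1.0, -0.0]
contact_force: [-1.3, 0.6, 4.5]
width: 0.0574
gripper_force: 38.0
```

```bash
python3 -m pendant '[{"dx":0,"dy":0,"dz":0,"rx":0,"ry":0,"rz":0,"hand":0.06},{"dx":0,"dy":0,"dz":0,"rx":0,"ry":0,"rz":0,"hand":0.068},{"dx":0,"dy":0,"dz":0,"rx":0,"ry":0,"rz":0,"hand":0.085},{"dx":0,"dy":0,"dz":0,"rx":0,"ry":0,"rz":0,"hand":0.085},{"dx":0,"dy":0,"dz":0,"rx":0,"ry":0,"rz":0,"hand":0.085},{"dx":0,"dy":0,"dz":-0.02,"rx":0,"ry":0,"rz":0,"hand":0.085},{"dx":0,"dy":0,"dz":-0.035,"rx":0,"ry":0,"rz":0,"hand":0.085},{"dx":0,"dy":0,"dz":-0.03,"rx":0,"ry":0,"rz":0,"hand":0.085},{"dx":0,"dy":0,"dz":-0.02,"rx":0,"ry":0,"rz":0,"hand":0.085},{"dx":0,"dy":0,"dz":0,"rx":0,"ry":0,"rz":0,"hand":0.085}]'
python3 -m pendant '[{"dx":-0.003,"dy":-0.03,"dz":0,"rx":0,"ry":0,"rz":0,"hand":0.085},{"dx":-0.004,"dy":-0.035,"dz":0,"rx":0,"ry":0,"rz":0,"hand":0.085},{"dx":-0.004,"dy":-0.035,"dz":0,"rx":0,"ry":0,"rz":0,"hand":0.085},{"dx":-0.002,"dy":-0.03,"dz":0,"rx":0,"ry":0,"rz":0,"hand":0.085},{"dx":0,"dy":0,"dz":0,"rx":0,"ry":0,"rz":0,"hand":0.085},{"dx":0,"dy":0,"dz":0,"rx":0,"ry":0,"rz":0,"hand":0.085},{"dx":0,"dy":0,"dz":0,"rx":0,"ry":0,"rz":0,"hand":0.085}]'
```

```text
clock: 26.03
position: [0.5467, -0.1597, 0.1598]
ee_rot: [0.005, 0.012, 1.0, -0.002]
contact_force: [0.0, -0.7, 0.1]
width: 0.0851
gripper_force: 0.0
clock: 26.62
position: [0.5529, -0.288, 0.1537]
ee_rot: [-0.001, 0.012, 1.0, 0.001]
contact_force: [-0.5, 0.4, 0.9]
width: 0.0849
gripper_force: 0.0
```

```bash
python3 -m pendant '[{"dx":-0.001,"dy":0,"dz":0.035,"rx":0,"ry":0,"rz":0,"hand":0.085},{"dx":0,"dy":0,"dz":0.035,"rx":0,"ry":0,"rz":0,"hand":0.085},{"dx":0,"dy":0,"dz":0.023,"rx":0,"ry":0,"rz":0,"hand":0.085},{"dx":0,"dy":0,"dz":0.009,"rx":0,"ry":0,"rz":0,"hand":0.085},{"dx":0,"dy":0,"dz":0,"rx":0,"ry":0,"rz":0,"hand":0.075},{"dx":0,"dy":0,"dz":0,"rx":0,"ry":0,"rz":0,"hand":0.068},{"dx":0,"dy":0,"dz":0,"rx":0,"ry":0,"rz":0,"hand":0.062},{"dx":0,"dy":0,"dz":0,"rx":0,"ry":0,"rz":0,"hand":0.057},{"dx":0,"dy":0,"dz":0,"rx":0,"ry":0,"rz":0,"hand":0.05},{"dx":0,"dy":0,"dz":0,"rx":0,"ry":0,"rz":0,"hand":0.045},{"dx":0,"dy":0,"dz":0,"rx":0,"ry":0,"rz":0,"hand":0.045}]' 35
python3 -m pendant '[{"dx":0,"dy":0,"dz":-0.005,"rx":0,"ry":0,"rz":0,"hand":0.045},{"dx":0,"dy":0,"dz":-0.015,"rx":0,"ry":0,"rz":0,"hand":0.045},{"dx":0,"dy":0,"dz":-0.025,"rx":0,"ry":0,"rz":0,"hand":0.045},{"dx":0,"dy":0,"dz":-0.03,"rx":0,"ry":0,"rz":0,"hand":0.045},{"dx":0,"dy":0,"dz":-0.03,"rx":0,"ry":0,"rz":0,"hand":0.045},{"dx":0,"dy":0,"dz":-0.03,"rx":0,"ry":0,"rz":0,"hand":0.045},{"dx":0,"dy":0,"dz":-0.025,"rx":0,"ry":0,"rz":0,"hand":0.045},{"dx":0,"dy":0,"dz":-0.015,"rx":0,"ry":0,"rz":0,"hand":0.045},{"dx":0,"dy":0,"dz":-0.005,"rx":0,"ry":0,"rz":0,"hand":0.045},{"dx":0,"dy":0,"dz":0,"rx":0,"ry":0,"rz":0,"hand":0.045},{"dx":0,"dy":0,"dz":0,"rx":0,"ry":0,"rz":0,"hand":0.045}]'
python3 -m pendant '[{"dx":0,"dy":0,"dz":0,"rx":0,"ry":0,"rz":0,"hand":0.045},{"dx":0,"dy":0,"dz":0,"rx":0,"ry":0,"rz":0,"hand":0.045},{"dx":0,"dy":0,"dz":0,"rx":0,"ry":0,"rz":0,"hand":0.045},{"dx":0,"dy":0,"dz":0,"rx":0,"ry":0,"rz":0,"hand":0.045},{"dx":0,"dy":0,"dz":0,"rx":0,"ry":0,"rz":0,"hand":0.045},{"dx":0,"dy":0,"dz":0,"rx":0,"ry":0,"rz":0,"hand":0.045},{"dx":0,"dy":0,"dz":0,"rx":0,"ry":0,"rz":0,"hand":0.045},{"dx":0,"dy":0,"dz":0,"rx":0,"ry":0,"rz":0,"hand":0.045}]'
python3 - <<'E'
from h import *
i,st=shot("scene");cv2.imwrite("pics/s5.png",cv2.resize(i["frame"][120:400,120:440,::-1],None,fx=2,fy=2))
E
```

```text
clock: 27.53
position: [0.556, -0.289, 0.0551]
ee_rot: [0.002, 0.012, 1.0, -0.001]
contact_force: [0.9, 2.4, 6.3]
width: 0.0575
gripper_force: 36.8
clock: 28.45
position: [0.5538, -0.2885, 0.2317]
ee_rot: [-0.001, 0.012, 1.0, 0.0]
contact_force: [-0.0, -0.1, -2.9]
width: 0.0572
gripper_force: 38.4
clock: 29.12
position: [0.5546, -0.2887, 0.2329]
ee_rot: [0.0, 0.012, 1.0, -0.0]
contact_force: [-0.3, 0.5, -3.9]
width: 0.0574
gripper_force: 38.4
```

View pics/s5.png

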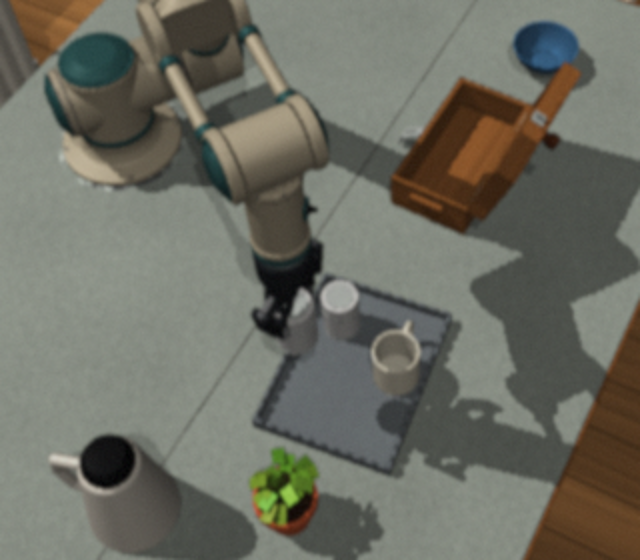

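The scene view shows the held tin upright in the gripper at about (300,325), the light tin standing on the tray at (341,308), the lid open, and the other items in place. I'm handing the job in.

```bash
python3 -c "
from rig import manip
print(manip.get_state()['qd'].round(3)); print(manip.sign_off())"
```

```text
[ 0.     0.     0.002 -0.001 -0.002 -0.   ]
the job is handed in; nothing more can be done
None
```

The job is handed in at about 29 s: the arm is holding the fuller tin (about 3.4 N against about 1.5 N) upright and still about 18 cm over the tray, the lighter tin stands upright on the tray, the box is fully open, and in the last picture the mug, jug, herb pot and bowl look unmoved.

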